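# Stand the sealed specimen canister heavy end down

### The job

One end of the square steel specimen canister is much heavier than the other, though both look alike: lift it well clear of the bench to feel which end sags, lay it down flat in the middle of the green mat and let go of it. Then take it again and stand it heavy end down on the sloping black board, square to the board, so that it stays there by itself. Leave the other things on the bench where they are.

Things in the scene. Friction and masses are not known exactly. Their poses are not given: they have to be found in the camera images.
- canister_center (a point): centre of the square steel canister, a closed bar 140 x 36 x 36 mm with a blue band at each end, lying on the bench at the start. x runs along its length; which of its two ends is the heavy one differs from start to start and cannot be seen. It weighs 0.55 to 0.65 kg; its balance point lies about 35 mm from this centre towards the heavy end. Standing on the board on its heavy end it is stable; on its light end it topples.
- mat: green mat fixed to the bench, 200 mm (x) by 160 mm (y), 4 mm thick; origin at the centre of its underside, on the bench, z up
- board: sloping black rubber board on an aluminium foot, fixed, 180 x 180 mm; origin at the centre of its top face, 46 mm above the bench; z is the normal of the face, x points straight down the slope (15 degrees, roughly away from the robot), y is level. It is plain: no lip or hole
- wash_bottle: bystander, loose: white plastic bottle with a blue cap, 68 mm across, 160 mm high; origin at the centre of its underside
- amber_bottle: bystander, loose: brown glass bottle with a black cap, 60 mm across, 130 mm high; origin at the centre of its underside
- jar: bystander, loose: small jar with a red lid, 52 mm across, 50 mm high; origin at the centre of its underside
- well_plate: bystander, loose: white multi-well plate, 127 x 85 x 15 mm, lying flat; origin at the centre of its underside
- beaker: bystander, loose: glass beaker, 70 mm across, 85 mm high; origin at the centre of its underside
- slide_box: bystander, loose: yellow slide box, 100 x 75 x 32 mm, lying flat; origin at the centre of its underside
Things that resemble listed ones, but are neither listed nor needed, are in the scene too. There is more than one size of the part that bears canister_center; the job needs the smallest.

How it is judged (in metres and radians):
On the way, in this order (a step that is already met when the one before it is completed fails the run):
1. the canister is held with its centre more than 0.07 m above the bench (height (world z) of canister_center above 0.07 m and contact force between the fingers and canister above 1 N), for 0.3 s.
2. the canister lies flat on the green mat, its centre within 70 mm of the mat's centre, let go (contact force between the fingers and canister below 0.1 N and horizontal distance between canister_center and mat below 0.07 m and height (world z) of canister_center below 0.03 m and angle between the x axis of canister_center and the z axis of mat, either way round above 1.45 rad and contact force between canister and mat above 2 N), for 0.2 s.
At the end, for the whole second after the job is handed in: The canister stands on end on the black board, its length within 0.12 rad of the board's normal, its centre 60 to 80 mm off the board's face, at rest and released (it can only stay there on its heavy end) (contact force between the fingers and canister below 0.1 N and contact force between canister and board above 2 N and angle between the x axis of canister_center and the z axis of board, either way round below 0.12 rad and z of canister_center in the frame of board between 0.06 and 0.08 m and linear speed of canister below 0.02 m/s and angular speed of canister below 0.1 rad/s); the robot touches nothing.
It fails at once if one of the other things on the bench is moved more than 30 mm (distance of any of wash_bottle, amber_bottle, jar, well_plate, beaker, slide_box from where it was at the start of the episode above 0.03 m).
It also fails if it takes over 64 s, if anything falls off the work surface, if the arm or the gripper's body presses on something with over 40 N, if the wrist force passes 120 N, or if a joint passes its speed limit or range.

### The arm

A 6-joint arm with a two-finger parallel gripper is mounted at the origin on the work surface. World frame = base frame: x ahead of the robot, y to its left, z up, the work surface at z = 0. Lengths are in m, angles in degrees, forces in N, time in s.
With the tool pointing down it reaches from about 0.275 to 0.875 m from the base axis. Payload 12.5 kg.
Tool frame: the origin (TCP) lies midway between the tips of the shut fingers; the grasp point (between the pads) lies 19 mm behind it; z points along the fingers, y is the line along which they close (so a half turn about z gives the same grasp; the last joint's range is limited). The gripper opens to 85 mm and grips with 20 to 120 N. Pads are 22 mm wide; open, the fingers measure 114 mm over their backs; the gripper's body (76 mm by 85 mm) begins 54 mm behind the grasp point. The pads swing forward as they close: fully open they stand 13 mm farther back than shut.
Start: joints at [-72.685, 20.094, 94.641, -0, 65.266, -4.847], TCP at [0.207, -0.509, 0.231] pointing down, gripper open.
Joint ranges: [-157.81, 157.81], [-45, 120.19], [0.68, 151.7], [-89.99, 269.99], [4.06, 180], [-164.3, 164.3]. Speed limits (degrees/s): [127.2, 127.2, 159.86, 180, 180, 180].

### API

Orientations are given as a 3x3 rotation matrix whose columns are the frame's x, y, z axes.
In Python, from cell import arm, cams gives the robot as it stands.
- The arm moves only by the shell command python3 -m jog 'ROWS'. ROWS is JSON, a list of rows, each a list of 5 numbers: the opening, from 0 (shut) to 1 (fully open), then the shift along the tool's x, y, z as a fraction of full scale, then the turn about the tool's z as a fraction of full scale. In form: [[claw, x, y, z, twist], ...]. A call has exactly 10 rows; each row shifts and turns the commanded pose from where the row before left it, along the tool's axes as they then stand; what a row does not reach is not made up. Full scale, the value 1, is 30 mm for a shift and 0.1 rad for a turn. A row lasts 1/12 s, in which the tool goes at most 41.7 mm and 7.16 degrees, less where a joint would pass 70% of its speed; a pose out of reach is approached as far as the arm can. A call with a number of a shift or a turn outside -1 to 1 is refused whole. A call with a gripper value outside its range is refused whole. The fingers move at their own pace and stop on an object; the grip force is fixed at half the most. Time passes only in rows, so rows that do not move let the fingers close, or fill a call up. It gives the time, the measured TCP pose, the force, the opening and the grip force at its end, in the units of the state.
- arm.read_state(): the state, without advancing time (a new reading comes with each control period).
- cams.get_image(name): name is "scene" or "top" or "wrist"; returns a dict with "pixels" (400x640x3 uint8, red, green, blue), "mtx" (3x3 intrinsics, pixels), "rvec" (rotation vector, rad) and "tvec" (3), from world to camera coordinates, as OpenCV has them. Camera axes: x right, y down, z forward; pixel columns grow to the right and rows downward; lengths in m; the calibration is good to about 2 mm. A picture is of the moment at which its call begins. There is no depth.
- arm.finish_job(): hands the job in; it is judged then, once.
The state is a dict: "time": time; "q": joint angles; "joint_velocities": joint speeds; "tau": joint torques, N m; "eef_pos": TCP position; "orientation": TCP orientation; "contact_force": force on the tool from outside, world axes, zero at the start; "ft_torque": the same for the moment, N m; "finger_gap": finger opening in m; "grip_force": force on a finger pad.
Only numpy, scipy, OpenCV 4.12 (cv2) and the standard library are available. Lean on these libraries where they do the work, as an engineer would, in place of code of your own. Each camera call takes 0.05 s, during which the arm holds its last target. There are 200 camera calls.

## Working session

There is one attempt and no reset: what is moved stays moved. The work goes in short steps, Python scripts to look and compute and a shell command to move; the robot and the scene stay as the last step left them, time stands still between calls to the robot, and variables do not carry over. Pictures are saved under pics/ and viewed, at most 13 in all, crops included, and the job is handed in when it is done.

```bash
mkdir -p pics; ls; cat > h.py <<'E'
import numpy as np, cv2
from cell import arm, cams
def grab(n,tag):
    d=cams.get_image(n); cv2.imwrite(f'pics/{tag}.png',d['pixels'][:,:,::-1]); np.savez(f'pics/{tag}.npz',**{k:np.array(v) for k,v in d.items()}); return d
def ray(d,uv,z):
    R=cv2.Rodrigues(np.array(d['rvec'],float))[0]; t=np.array(d['tvec'],float).ravel(); K=np.array(d['mtx'])
    c=-R.T@t; out=[]
    for u,v in np.atleast_2d(uv):
        r=R.T@np.linalg.inv(K)@[u,v,1]; out.append(c+r*(z-c[2])/r[2])
    return np.array(out)
def proj(d,P):
    return cv2.projectPoints(np.atleast_2d(np.array(P,float)),np.array(d['rvec'],float),np.array(d['tvec'],float),np.array(d['mtx'],float),None)[0][:,0]
E
python3 - <<'E'
from h import *
for n in ['top','scene']: 
    d=grab(n,n+'0'); R=cv2.Rodrigues(np.array(d['rvec'],float))[0]; print(n,-R.T@np.array(d['tvec']).ravel())
s=arm.read_state(); print(s)
E
```

```text
pics
top [0.38912204 0.00685163 1.65863217]
scene [1.63905615 0.06036288 1.10559609]
{'time': 0.1, 'q': array([-7.26842120e+01,  2.01211931e+01,  9.46733285e+01, -2.67174648e-04,
        6.52648459e+01, -4.84743455e+00]), 'joint_velocities': array([-0.11840815, -0.11361397, -0.15464127,  0.00723854,  0.01658233,
        0.01274001]), 'tau': array([ 2.95624322e-04, -5.06833720e+01, -2.91879147e+01, -9.34685545e-05,
        2.67967676e-03, -1.41969747e-05]), 'eef_pos': array([ 0.20741807, -0.50907071,  0.2308125 ]), 'orientation': array([[ 9.26112202e-01,  3.77248052e-01, -3.12443339e-04],
       [ 3.77248172e-01, -9.26111678e-01,  9.87937834e-04],
       [ 8.33401979e-05, -1.03280996e-03, -9.99999463e-01]]), 'contact_force': array([0.68835906, 0.98341075, 0.77154298]), 'ft_torque': array([0.00550921, 0.03015651, 0.02989641]), 'grip_force': 0.0, 'finger_gap': 0.08562795138370395}
```

View pics/top0.png

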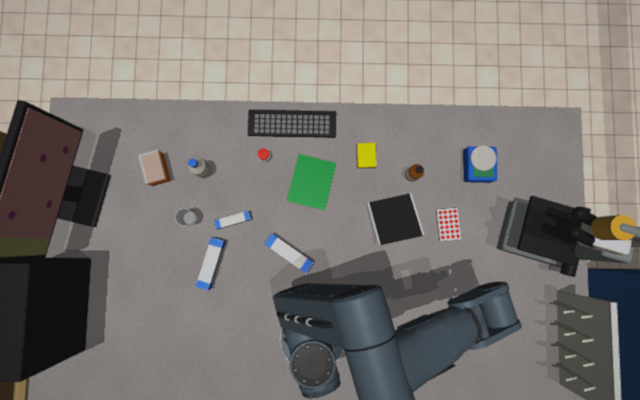

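View pics/scene0.png

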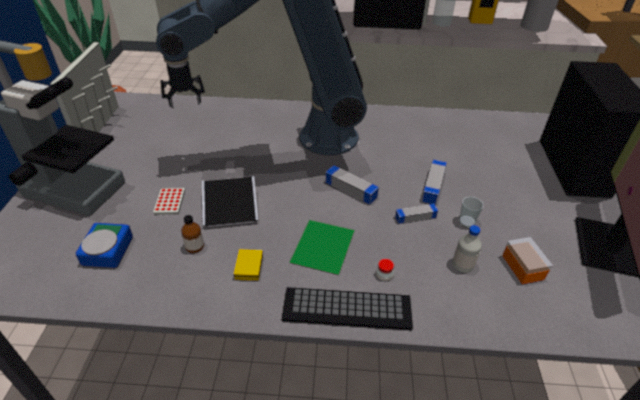

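Top view: the smallest canister is at about (233,219) with the beaker to its left at (188,216). The mat is at (312,182), the board at (396,219), the well plate at (448,224) and the jar at (264,155).

```bash
python3 - <<'E'
from h import *
np.set_printoptions(precision=4,suppress=True)
d=dict(np.load('pics/top0.npz')); im=d['pixels']; hsv=cv2.cvtColor(im,cv2.COLOR_RGB2HSV)
def comps(m,roi,k=3):
    u0,u1,v0,v1=roi; mm=np.zeros(m.shape,np.uint8); mm[v0:v1,u0:u1]=m[v0:v1,u0:u1]
    cs,_=cv2.findContours(mm,cv2.RETR_EXTERNAL,cv2.CHAIN_APPROX_NONE); return sorted(cs,key=cv2.contourArea)[::-1][:k]
blue=cv2.inRange(hsv,(100,120,80),(130,255,255)); 
white=cv2.inRange(hsv,(0,0,150),(179,70,255))
print('blue'); P=[]
for c in comps(blue,(208,258,202,240)):
    m=np.zeros(blue.shape,np.uint8); cv2.drawContours(m,[c],-1,1,-1); v,u=np.nonzero(m); P.append(ray(d,[u.mean(),v.mean()],.036)[0]); print(len(u),u.mean(),v.mean(),P[-1])
c=comps(blue|white,(208,258,202,240),1)[0]; r=cv2.minAreaRect(c); print('can rect',r); b=ray(d,cv2.boxPoints(r),.036); print(b, b.mean(0))
a=P[0]-P[1]; print('yaw',np.degrees(np.arctan2(a[1],a[0])), np.linalg.norm(a))
g=cv2.inRange(hsv,(50,100,60),(80,255,255)); r=cv2.minAreaRect(comps(g,(270,350,140,220),1)[0]); print('mat',r); b=ray(d,cv2.boxPoints(r),.004);print(b,b.mean(0))
k=cv2.inRange(hsv,(0,0,0),(179,255,60)); r=cv2.minAreaRect(comps(k,(360,430,185,255),1)[0]); print('board',r); b=ray(d,cv2.boxPoints(r),.046);print(b,b.mean(0))
d=dict(np.load('pics/scene0.npz')); hsv=cv2.cvtColor(d['pixels'],cv2.COLOR_RGB2HSV)
k=cv2.inRange(hsv,(0,0,0),(179,255,60)); c=comps(k,(195,265,170,235),1)[0]; r=cv2.approxPolyDP(c,4,True)[:,0]; print('board scene',r); print(ray(d,r,.046))
blue=cv2.inRange(hsv,(100,120,60),(130,255,255)); 
for c in comps(blue,(385,445,195,230)):
    print(c[:,0].mean(0),ray(d,c[:,0].mean(0),.03))
E
python3 -c "
import cv2;a=cv2.imread('pics/top0.png')[140:260,170:310];b=cv2.imread('pics/top0.png')[180:260,350:470]
cv2.imwrite('pics/crop0.png',cv2.resize(a,None,fx=5,fy=5,interpolation=2))"
```

```text
blue
40 246.7 215.3 [0.4787 0.2692 0.036 ]
38 217.1578947368421 223.94736842105263 [0.4426 0.3843 0.036 ]
11 213.45454545454547 238.63636363636363 [0.3847 0.3966 0.036 ]
can rect ((231.61318969726562, 219.39620971679688), (9.61523723602295, 35.851104736328125), 74.05460357666016)
[[0.459  0.401  0.036 ]
 [0.5003 0.2666 0.036 ]
 [0.4639 0.255  0.036 ]
 [0.4228 0.3893 0.036 ]] [0.4615 0.328  0.036 ]
yaw -72.57627519306615 0.12063694724022907
mat ((311.11767578125, 181.52943420410156), (38.80569839477539, 48.02205276489258), 14.03624439239502)
[[ 0.5447  0.1158  0.004 ]
 [ 0.7366  0.0727  0.004 ]
 [ 0.7005 -0.0816  0.004 ]
 [ 0.5092 -0.037   0.004 ]] [0.6228 0.0175 0.004 ]
board ((395.40765380859375, 218.66152954101562), (44.99307632446289, 41.30943298339844), 74.74488067626953)
[[ 0.5376 -0.2147  0.046 ]
 [ 0.5835 -0.3723  0.046 ]
 [ 0.4131 -0.4182  0.046 ]
 [ 0.368  -0.2619  0.046 ]] [ 0.4756 -0.3168  0.046 ]
board scene [[264 170]
 [244 170]
 [243 178]
 [205 181]
 [205 228]
 [255 223]
 [247 176]]
[[ 0.3062 -0.2231  0.046 ]
 [ 0.3128 -0.2962  0.046 ]
 [ 0.3591 -0.2909  0.046 ]
 [ 0.3879 -0.4222  0.046 ]
 [ 0.6197 -0.3627  0.046 ]
 [ 0.5836 -0.208   0.046 ]
 [ 0.3465 -0.2787  0.046 ]]
[431.3387 203.9516] [[0.4227 0.3789 0.03  ]]
[399.9062 215.5   ] [[0.4905 0.2665 0.03  ]]
```

View pics/crop0.png

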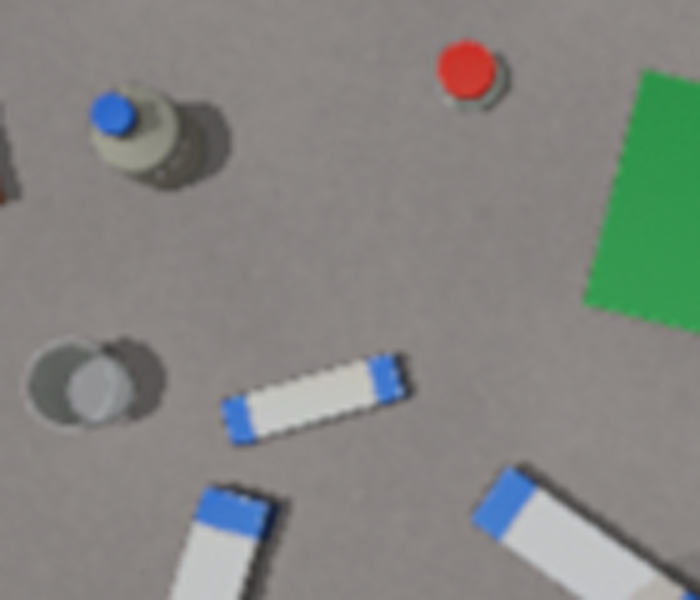

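```bash
cat >> h.py <<'E'
def rem(x,y,z,yaw=None):
    s=arm.read_state(); R=np.array(s['orientation']); p=np.array(s['eef_pos']); w=np.degrees(np.arctan2(R[1,0],R[0,0]))
    print('t %.2f tcp %s yaw %.2f gap %.4f grip %.1f F %s T %s q6 %.0f'%(s['time'],p.round(4),w,s['finger_gap'],s['grip_force'],s['contact_force'].round(2),s['ft_torque'].round(3),s['q'][5]))
    d=R.T@(np.array([x,y,z])-p)/.03; tw=None if yaw is None else -np.radians((yaw-w+180)%360-180)/.1
    print('rem units xyz',d.round(3),'twist',tw)
    if yaw is not None:
        c,sn=np.cos(np.radians(yaw)),np.sin(np.radians(yaw)); D=(np.array([x,y,z])-p)/.03; print('  after twist:',(c*D[0]+sn*D[1]).round(3),(sn*D[0]-c*D[1]).round(3),(-D[2]).round(3))
E
r='[1,0.76,-0.94,0,0]'
python3 -m jog '[[1,0.76,-0.94,0,0],[1,0.76,-0.94,0,0],[1,0.76,-0.94,0,0],[1,0.76,-0.94,0,0],[1,0.76,-0.94,0,0],[1,0.76,-0.94,0,0],[1,0.76,-0.94,0,0],[1,0.76,-0.94,0,0],[1,0.76,-0.94,0,0],[1,0.76,-0.94,0,0]]'
python3 -m jog '[[1,0.76,-0.94,0,0],[1,0.76,-0.94,0,0],[1,0.76,-0.94,0,0],[1,0.76,-0.94,0,0],[1,0.76,-0.94,0,0],[1,0.76,-0.94,0,0],[1,0.76,-0.94,0,0],[1,0.76,-0.94,0,0],[1,0.76,-0.94,0,0],[1,0.76,-0.94,0,0]]'
python3 -m jog '[[1,0.76,-0.94,0,0],[1,0.76,-0.94,0,0],[1,0.76,-0.94,0,0],[1,0,0,0,-1],[1,0,0,0,-1],[1,0,0,0,-1],[1,0,0,0,-1],[1,0,0,0,-1],[1,0,0,0,-1],[1,0,0,0,-1]]'
python3 -c "
from h import *
rem(.461,.3275,.12,107.4)"
```

```text
time: 0.93
eef_pos: [0.3122, -0.1605, 0.2313]
orientation: [[0.926, 0.377, 0.0], [0.377, -0.926, 0.0], [0.0, 0.0, -1.0]]
contact_force: [1.7, -0.6, -0.2]
finger_gap: 0.0855
grip_force: 0.0
time: 1.77
eef_pos: [0.417, 0.187, 0.2311]
orientation: [[0.926, 0.378, -0.0], [0.378, -0.926, -0.0], [-0.0, 0.0, -1.0]]
contact_force: [0.6, -0.9, -0.0]
finger_gap: 0.0853
grip_force: 0.0
time: 2.6
eef_pos: [0.4483, 0.2891, 0.231]
orientation: [[0.461, 0.887, -0.001], [0.887, -0.461, -0.0], [-0.001, -0.0, -1.0]]
contact_force: [0.4, 0.1, 0.6]
finger_gap: 0.0853
grip_force: 0.0
t 2.60 tcp [0.4483 0.2891 0.231 ] yaw 62.55 gap 0.0853 grip 0.0 F [0.4  0.09 0.59] T [ 0.065 -0.017  0.004] q6 55
rem units xyz [ 1.334 -0.213  3.698] twist -7.827067839728754
  after twist: 1.095 0.787 3.699
```

```bash
python3 -m jog '[[1,0,0,0.4,-1],[1,0,0,0.4,-1],[1,0,0,0.4,-1],[1,0,0,0.4,-1],[1,0,0,0.4,-1],[1,0,0,0.4,-1],[1,0,0,0.4,-1],[1,0,0,0.2,-0.83],[1,0.6,0.4,0,0],[1,0.5,0.4,0,0]]' >/dev/null
python3 - <<'E'
from h import *
grab('wrist','w1'); rem(.461,.3275,.003,107.4)
E
```

```text
t 3.48 tcp [0.4628 0.3307 0.1411] yaw 107.14 gap 0.0855 grip 0.0 F [-2.25 -0.27  0.32] T [-0.066  0.061  0.011] q6 14
rem units xyz [-0.087 -0.094  4.604] twist -0.04473742505375684
  after twist: -0.083 -0.089 4.604
```

View pics/w1.png

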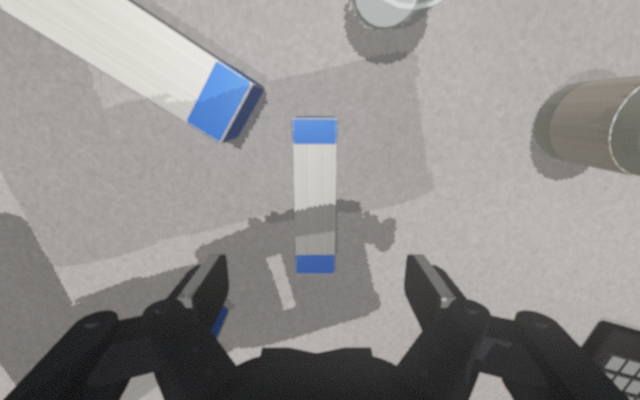

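Wrist view: the small canister runs from (315,117) to (315,272), nearly in line with the tool. I'll convert its corners.

```bash
python3 - <<'E'
from h import *
d=dict(np.load('pics/w1.npz'))
P=ray(d,[[293,117.5],[337,117.5],[335,256+1],[296,256+1]],.036); print(P.round(4))
P=ray(d,[[294,142.5],[336,142.5],[335,254.5],[296,254.5]],.036); print(P.round(4),P.mean(0)); a=P[0]+P[1]-P[2]-P[3]; print(np.degrees(np.arctan2(a[1],a[0])),np.linalg.norm(a)/2)
E
```

```text
[[0.4241 0.3878 0.036 ]
 [0.4574 0.398  0.036 ]
 [0.4939 0.2813 0.036 ]
 [0.46   0.2708 0.036 ]]
[[0.4302 0.3692 0.036 ]
 [0.4627 0.3792 0.036 ]
 [0.4931 0.2837 0.036 ]
 [0.4593 0.2733 0.036 ]] [0.46132648 0.32635264 0.036     ]
107.26478009218738 0.10026398479720766
```

```bash
python3 -m jog '[[1,-0.12,-0.09,0.6,0],[1,0,0,0.8,0],[1,0,0,0.8,0],[1,0,0,0.8,0],[1,0,0,0.8,0],[1,0,0,0.6,0],[1,0,0,0.2,0],[0,0,0,0,0],[0,0,0,0,0],[0,0,0,0,0]]' >/dev/null
python3 -m jog '[[0,0,0,0,0],[0,0,0,0,0],[0,0,0,0,0],[0,0,0,0,0],[0,0,0,-0.3,0],[0,0,0,-0.5,0],[0,0,0,-0.5,0],[0,0,0,-0.7,0],[0,0,0,-0.7,0],[0,0,0,-0.7,0]]'
python3 -m jog '[[0,0,0,-0.6,0],[0,0,0,0,0],[0,0,0,0,0],[0,0,0,0,0],[0,0,0,0,0],[0,0,0,0,0],[0,0,0,0,0],[0,0,0,0,0],[0,0,0,0,0],[0,0,0,0,0]]'
python3 - <<'E'
from h import *
grab('wrist','w2'); rem(.623,.0175,.13,107.4)
E
```

```text
time: 5.15
eef_pos: [0.4596, 0.3233, 0.1066]
orientation: [[-0.294, 0.956, -0.001], [0.956, 0.294, -0.0], [-0.0, -0.001, -1.0]]
contact_force: [-0.3, -0.8, -5.7]
finger_gap: 0.0352
grip_force: 61.4
time: 5.98
eef_pos: [0.4602, 0.3235, 0.1231]
orientation: [[-0.295, 0.956, -0.0], [0.956, 0.295, -0.0], [-0.0, -0.0, -1.0]]
contact_force: [-0.6, 0.3, -5.8]
finger_gap: 0.0351
grip_force: 61.4
t 6.03 tcp [0.4602 0.3235 0.1232] yaw 107.13 gap 0.0354 grip 61.4 F [ 0.29  0.08 -6.45] T [0.166 0.032 0.015] q6 13
rem units xyz [-11.346   2.183  -0.227] twist -0.04699609718512337
  after twist: -11.356 2.129 -0.227
```

View pics/w2.png

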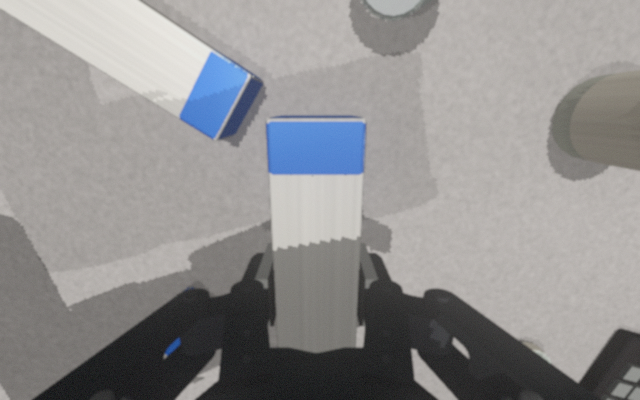

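The canister is held; its +y end (blue band, rows 118–174, cols 268–364) faces the camera. Now I'll measure the tilt and average the torque.

```bash
python3 -m jog '[[0,0,0,0,0],[0,0,0,0,0],[0,0,0,0,0],[0,0,0,0,0],[0,0,0,0,0],[0,0,0,0,0],[0,0,0,0,0],[0,0,0,0,0],[0,0,0,0,0],[0,0,0,0,0]]' >/dev/null; python3 - <<'E'
from h import *
for i in range(4):
    cams.get_image('wrist'); s=arm.read_state(); print(s['time'],s['ft_torque'].round(3),s['contact_force'].round(2))
d=dict(np.load('pics/w2.npz')); s=arm.read_state(); R=np.array(s['orientation']); p=np.array(s['eef_pos'])
off=np.array([.4613,.3264,0])-np.array([.4596,.3233,0]); g=p-[0,0,0]; ax=R[:,0]
for dz in (.008,.012,.016):
  for t in (-10,-5,0,5,10,15,20):
    a=np.radians(t); X=ax*np.cos(a)+np.array([0,0,1])*np.sin(a); Z=np.array([0,0,1])*np.cos(a)-ax*np.sin(a)
    c=p+off*1+[0,0,dz]
    Q=[c+X*.07+Z*.018+R[:,1]*.018, c+X*.07+Z*.018-R[:,1]*.018]
    print(dz,t,proj(d,Q).round(0).tolist())
E
```

```text
6.9167 [ 0.173  0.077 -0.002] [-0.6   0.09 -5.8 ]
6.9667 [ 0.207  0.056 -0.02 ] [-0.69  0.3  -6.38]
7.0167 [0.193 0.13  0.028] [-0.14  0.23 -6.26]
7.0667 [ 0.201  0.088 -0.003] [-0.59 -0.37 -6.28]
0.008 -10 [[365.0, 110.0], [277.0, 110.0]]
0.008 -5 [[367.0, 112.0], [275.0, 112.0]]
0.008 0 [[370.0, 116.0], [273.0, 116.0]]
0.008 5 [[373.0, 122.0], [271.0, 122.0]]
0.008 10 [[375.0, 130.0], [269.0, 130.0]]
0.008 15 [[378.0, 140.0], [267.0, 140.0]]
0.008 20 [[381.0, 153.0], [265.0, 153.0]]
0.012 -10 [[367.0, 110.0], [276.0, 110.0]]
0.012 -5 [[369.0, 112.0], [274.0, 112.0]]
0.012 0 [[372.0, 116.0], [272.0, 116.0]]
0.012 5 [[375.0, 122.0], [269.0, 122.0]]
0.012 10 [[378.0, 131.0], [267.0, 131.0]]
0.012 15 [[380.0, 141.0], [265.0, 141.0]]
0.012 20 [[383.0, 155.0], [262.0, 155.0]]
0.016 -10 [[368.0, 110.0], [275.0, 110.0]]
0.016 -5 [[371.0, 113.0], [272.0, 113.0]]
0.016 0 [[374.0, 117.0], [270.0, 117.0]]
0.016 5 [[377.0, 123.0], [268.0, 123.0]]
0.016 10 [[380.0, 132.0], [265.0, 132.0]]
0.016 15 [[383.0, 143.0], [263.0, 143.0]]
0.016 20 [[386.0, 157.0], [260.0, 157.0]]
```

Torque (0.19, 0.07, 0) N·m puts the balance point towards −y (the tool −x end), so that end is heavy. The grip does not slip when held at the centre. Next: twist to the board's heading and go to the mat.

```bash
python3 -m jog '[[0,0,0,-0.2,1],[0,0,0,0,1],[0,0,0,0,1],[0,0,0,0,1],[0,0,0,0,1],[0,0,0,0,1],[0,0,0,0,1],[0,0,0,0,1],[0,0,0,0,1],[0,0,0,0,1]]' >/dev/null
python3 -m jog '[[0,0,0,0,1],[0,0,0,0,1],[0,0,0,0,1],[0,0,0,0,1],[0,0,0,0,1],[0,0,0,0,0.9],[0,0,0,0,0],[0,0,0,0,0],[0,0.2,0.8,0,0],[0,0.2,0.8,0,0]]' 
python3 - <<'E'
from h import *
rem(.623,.0175,.0075,15.9)
E
```

```text
time: 8.73
eef_pos: [0.4849, 0.2809, 0.1294]
orientation: [[0.96, 0.282, 0.0], [0.282, -0.96, 0.0], [0.0, -0.0, -1.0]]
contact_force: [-0.3, -1.0, -5.5]
finger_gap: 0.0351
grip_force: 61.9
t 8.73 tcp [0.4849 0.2809 0.1294] yaw 16.36 gap 0.0351 grip 61.9 F [-0.29 -0.98 -5.53] T [ 0.029 -0.28   0.021] q6 99
rem units xyz [1.943 9.72  4.062] twist 0.08018346737654884
  after twist: 2.022 9.704 4.062
```

```bash
python3 -m jog '[[0,0.2,0.95,0,0],[0,0.2,0.95,0,0],[0,0.2,0.95,0,0],[0,0.2,0.95,0,0],[0,0.2,0.95,0,0],[0,0.2,0.95,0,0],[0,0.2,0.95,0,0],[0,0.2,0.95,0,0],[0,0.2,0.95,0,0],[0,0.2,0.95,0,0]]' >/dev/null
python3 -m jog '[[0,0,0.2,0.6,0.08],[0,0,0,0.8,0],[0,0,0,0.8,0],[0,0,0,0.7,0],[0,0,0,0.5,0],[0,0,0,0.3,0],[0,0,0,0.2,0],[0,0,0,0.1,0],[0,0,0,0.06,0],[0,0,0,0,0]]' 
python3 - <<'E'
from h import *
rem(.623,.0175,.0075,15.9)
E
```

```text
time: 10.4
eef_pos: [0.6235, 0.0176, 0.0088]
orientation: [[0.963, 0.269, 0.001], [0.269, -0.963, -0.0], [0.001, 0.0, -1.0]]
contact_force: [-1.3, 0.9, -2.5]
finger_gap: 0.0354
grip_force: 63.1
t 10.40 tcp [0.6235 0.0176 0.0088] yaw 15.62 gap 0.0354 grip 63.1 F [-1.27  0.88 -2.49] T [-0.028  0.106  0.046] q6 72
rem units xyz [-0.018 -0.002  0.043] twist -0.048223054022041585
  after twist: -0.018 -0.002 0.043
```

```bash
python3 -m jog '[[0.4,0,0,0,0],[0.5,0,0,0,0],[0.8,0,0,0,0],[1,0,0,0,0],[1,0,0,0,0],[1,0,0,0,0],[1,0,0,0,0],[1,0,0,0,0],[1,0,0,0,0],[1,0,0,0,0]]' 
python3 -m jog '[[1,0.5,0,-0.5,0],[1,0.5,0,-0.5,0],[1,0.5,0,-0.5,0],[1,0.5,0,-0.5,0],[1,0.5,0,-0.5,0],[1,0,0,-0.5,0],[1,0,0,0,0],[1,0,0,0,0],[1,0,0,0,0],[1,0,0,0,0]]'
python3 - <<'E'
from h import *
grab('wrist','w3');grab('top','t3');grab('scene','s3');  rem(.623,.0175,.0075,15.9)
cv2.imwrite('pics/m3.png',np.vstack([cv2.imread('pics/w3.png')[::1][:300], cv2.resize(np.hstack([cv2.imread('pics/t3.png')[130:280,170:490],cv2.imread('pics/s3.png')[130:280,130:450]]),None,fx=1,fy=1)]))
E
```

```text
time: 11.23
eef_pos: [0.623, 0.0176, 0.0075]
orientation: [[0.963, 0.268, -0.0], [0.268, -0.963, 0.0], [-0.0, -0.0, -1.0]]
contact_force: [0.1, -0.2, 0.3]
finger_gap: 0.0854
grip_force: 0.0
time: 12.07
eef_pos: [0.6942, 0.0375, 0.0964]
orientation: [[0.963, 0.268, -0.002], [0.268, -0.963, 0.0], [-0.002, -0.001, -1.0]]
contact_force: [-0.9, 0.7, -0.5]
finger_gap: 0.0857
grip_force: 0.0
t 12.22 tcp [0.6947 0.0376 0.0968] yaw 15.57 gap 0.0854 grip 0.0 F [0.07 0.72 0.77] T [ 0.01   0.003 -0.016] q6 74
rem units xyz [-2.479  0.004  2.98 ] twist -0.058123068923535866
  after twist: -2.483 -0.011 2.978
```

View pics/m3.png

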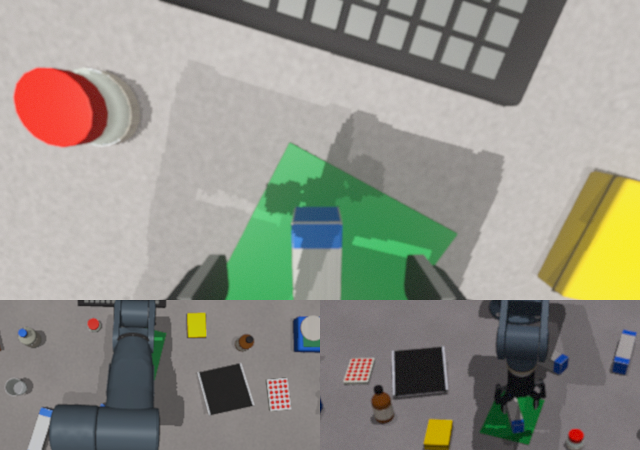

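The canister lies flat on the mat. In the wrist view the top edge of its light end runs (292,222)–(343,222). I'll cast it to the plane to find the end.

```bash
python3 - <<'E'
from h import *
d=dict(np.load('pics/w3.npz')); P=ray(d,[[292,222],[343,222],[291,248],[343,248]],.040); m=(P[0]+P[1])/2; n=(P[2]+P[3])/2; print(P.round(4),m,np.degrees(np.arctan2(*(m-n)[1::-1])))
u=np.array([np.cos(np.radians(15.6)),np.sin(np.radians(15.6)),0]); c=m-.07*u; print('centre',c); g=m-.027*u; rem(g[0],g[1],.007,15.7)
E
```

```text
[[0.6881 0.0539 0.04  ]
 [0.6978 0.0192 0.04  ]
 [0.6684 0.0496 0.04  ]
 [0.6785 0.0133 0.04  ]] [0.69294937 0.03653805 0.04      ] 14.568570136190383
centre [0.62552799 0.01771366 0.04      ]
t 12.22 tcp [0.6947 0.0376 0.0968] yaw 15.57 gap 0.0854 grip 0.0 F [0.07 0.72 0.77] T [ 0.01   0.003 -0.016] q6 74
rem units xyz [-0.963  0.019  2.995] twist -0.0232164838836463
  after twist: -0.966 0.016 2.994
```

```bash
python3 -m jog '[[1,-0.5,0,0.5,0],[1,-0.46,0,0.7,0],[1,0,0,0.8,0],[1,0,0,0.6,0],[1,0,0,0.3,0],[1,0,0,0.1,0],[1,0,0,0,0],[0,0,0,0,0],[0,0,0,0,0],[0,0,0,0,0]]' >/dev/null
python3 -m jog '[[0,0,0,0,0],[0,0,0,0,0],[0,0,0,0,0],[0,0,0,-0.2,0],[0,0,0,-0.4,0],[0,0,0,-0.6,0],[0,0,0,-0.6,0],[0,0,0,-0.6,0],[0,0,0,-0.6,0],[0,0,0,-0.6,0]]'
python3 -m jog '[[0,0,0,-0.6,0],[0,0,0,-0.6,0],[0,0,0,-0.6,0],[0,0,0,-0.6,0],[0,0,0,0,0],[0,0,0,0,0],[0,0,0,0,0],[0,0,0,0,0],[0,0,0,0,0],[0,0,0,0,0]]'
python3 - <<'E'
from h import *
grab('wrist','w4');grab('scene','s4');  rem(.623,.0175,.0075,15.9)
cv2.imwrite('pics/m4.png',np.hstack([cv2.imread('pics/w4.png')[50:350,200:440], cv2.resize(cv2.imread('pics/s4.png')[150:250,260:390],None,fx=4,fy=3)]))
E
```

```text
time: 13.88
eef_pos: [0.6672, 0.03, 0.1168]
orientation: [[0.963, 0.268, -0.0], [0.268, -0.963, 0.0], [-0.0, -0.0, -1.0]]
contact_force: [0.6, 0.2, -5.9]
finger_gap: 0.0352
grip_force: 60.6
time: 14.72
eef_pos: [0.6672, 0.03, 0.1865]
orientation: [[0.963, 0.268, -0.001], [0.268, -0.963, 0.0], [-0.001, -0.0, -1.0]]
contact_force: [-0.3, -0.4, -6.3]
finger_gap: 0.0351
grip_force: 60.8
t 14.82 tcp [0.6674 0.03   0.187 ] yaw 15.57 gap 0.0351 grip 60.8 F [ 0.09 -0.34 -4.82] T [ 0.124 -0.469 -0.003] q6 73
rem units xyz [-1.531  0.006  5.983] twist -0.05698819690282582
  after twist: -1.536 -0.004 5.982
```

View pics/m4.png

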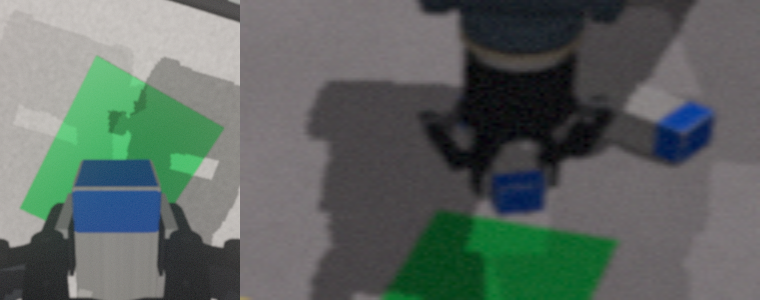

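It holds level even by the light end (0.47 N·m). I'll lower a little and ease the grip in small steps, so it turns about the pads.

```bash
python3 -m jog '[[0,0,0,0.4,0],[0,0,0,0.5,0],[0,0,0,0.5,0],[0,0,0,0.3,0],[0,0,0,0,0],[0.2,0,0,0,0],[0.2,0,0,0,0],[0.3,0,0,0,0],[0.3,0,0,0,0],[0.3,0,0,0,0]]' | tail -2
python3 -c "
from h import *
rem(.623,.0175,.0075,15.9)"
python3 -m jog '[[0.33,0,0,0,0],[0.33,0,0,0,0],[0.33,0,0,0,0],[0.35,0,0,0,0],[0.35,0,0,0,0],[0.35,0,0,0,0],[0.37,0,0,0,0],[0.37,0,0,0,0],[0.37,0,0,0,0],[0.37,0,0,0,0]]' | tail -2
python3 -c "
from h import *
rem(.623,.0175,.0075,15.9)"
```

```text
finger_gap: 0.0348
grip_force: 60.8
t 15.65 tcp [0.6677 0.03   0.1371] yaw 15.58 gap 0.0348 grip 60.8 F [ 0.09 -0.09 -6.13] T [ 0.06  -0.466 -0.007] q6 73
rem units xyz [-1.553e+00 -1.000e-03  4.318e+00] twist -0.05653722155874078
  after twist: -1.549 -0.008 4.32
finger_gap: 0.0351
grip_force: 60.8
t 16.48 tcp [0.6675 0.03   0.1365] yaw 15.57 gap 0.0351 grip 60.8 F [ 0.38 -0.24 -6.16] T [ 0.104 -0.519 -0.034] q6 73
rem units xyz [-1.540e+00  3.000e-03  4.299e+00] twist -0.05745055810315168
  after twist: -1.54 -0.006 4.299
```

```bash
python3 -m jog '[[0,0,0,-1,0],[0,0,0,-1,0],[0,0,0,1,0],[0,0,0,1,0],[0,0,0,-1,0],[0,0,0,-1,0],[0,0,0,1,0],[0,0,0,1,0],[0,0,0,-1,0],[0,0,0,-1,0]]' | tail -1
python3 - <<'E'
from h import *
d=grab('wrist','w5');  rem(.623,.0175,.0075,15.9)
for n in ('w4','w5'):
    hsv=cv2.cvtColor(dict(np.load(f'pics/{n}.npz'))['pixels'],cv2.COLOR_RGB2HSV); m=cv2.inRange(hsv,(100,120,60),(130,255,255)); m[:, :240]=0; m[:,400:]=0
    v,u=np.nonzero(m); print(n,len(v),v.min(),v.max(),u.min(),u.max())
E
```

```text
grip_force: 67.8
t 17.37 tcp [0.669  0.0299 0.2024] yaw 15.58 gap 0.0348 grip 67.1 F [ 1.75 -0.92 -1.68] T [-0.18   0.135  0.012] q6 73
rem units xyz [-1.616 -0.021  6.489] twist -0.05604053351852457
  after twist: -1.588 -0.021 6.496
w4 5360 211 281 273 360
w5 7009 204 294 272 360
```

```bash
python3 -m jog '[[0,0,0,1,0],[0,0,0,1,0],[0,0,0,-1,0],[0,0,0,-1,0],[0,0,0,1,0],[0,0,0,1,0],[0,0,0,0,0],[0,0,0,0,0],[0,0,0,0,0],[0,0,0,0,0]]' | tail -1
python3 - <<'E'
from h import *
d=grab('wrist','w6'); grab('scene','s6'); rem(.623,.0175,.0075,15.9)
for n in ('w5','w6'):
    hsv=cv2.cvtColor(dict(np.load(f'pics/{n}.npz'))['pixels'],cv2.COLOR_RGB2HSV); m=cv2.inRange(hsv,(100,120,60),(130,255,255)); m[:, :240]=0; m[:,400:]=0
    v,u=np.nonzero(m); print(n,len(v),v.min(),v.max(),u.min(),u.max())
cv2.imwrite('pics/m6.png',np.hstack([cv2.imread('pics/w6.png')[50:350,200:440], cv2.resize(cv2.imread('pics/s6.png')[150:250,260:390],None,fx=4,fy=3)]))
E
```

```text
grip_force: 68.4
t 18.30 tcp [0.6682 0.03   0.1381] yaw 15.57 gap 0.0349 grip 68.4 F [ 0.43 -0.92 -6.62] T [ 0.078 -0.173  0.003] q6 73
rem units xyz [-1.574 -0.007  4.35 ] twist -0.05726548005574839
  after twist: -1.564 -0.013 4.354
w5 7009 204 294 272 360
w6 7098 206 290 271 361
```

View pics/m6.png

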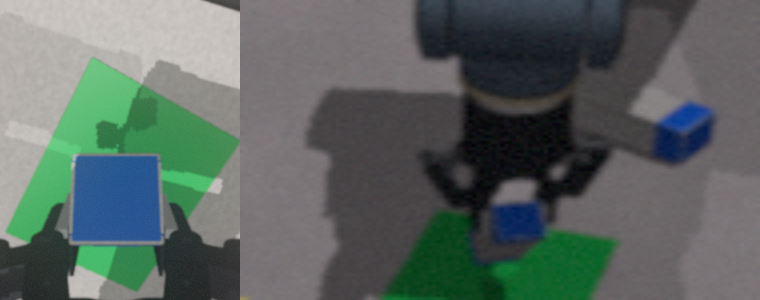

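The shaking worked. The wrist view now shows the light end's square face looking up at the camera, corners about (275,205), (358,205), (362,293), (271,293). I'll get its tilt by PnP.

```bash
cat >> h.py <<'E'
def endpose(n):
    d=dict(np.load(f'pics/{n}.npz')); hsv=cv2.cvtColor(d['pixels'],cv2.COLOR_RGB2HSV); m=cv2.inRange(hsv,(100,120,60),(130,255,255)); m[:,:240]=0; m[:,400:]=0
    m=cv2.morphologyEx(m,cv2.MORPH_CLOSE,np.ones((5,5))); c=max(cv2.findContours(m,cv2.RETR_EXTERNAL,cv2.CHAIN_APPROX_NONE)[0],key=cv2.contourArea)
    q=cv2.approxPolyDP(cv2.convexHull(c),8,True)[:,0].astype(float); print(n,'quad',q.tolist())
    if len(q)!=4: return
    q=q[np.argsort(q.sum(1))]; tl,br=q[0],q[3]; tr,bl=(q[1],q[2]) if q[1][0]>q[2][0] else (q[2],q[1])
    h=.0175; O=np.array([[-h,h,0],[h,h,0],[h,-h,0],[-h,-h,0]])
    R=cv2.Rodrigues(np.array(d['rvec'],float))[0]; t=np.array(d['tvec'],float).reshape(3,1)
    _,rs,ts,e=cv2.solvePnPGeneric(O,np.array([tl,tr,br,bl]),np.array(d['mtx'],float),None,flags=cv2.SOLVEPNP_IPPE_SQUARE)
    for r,tt,er in zip(rs,ts,e): 
        nrm=R.T@cv2.Rodrigues(r)[0][:,2]; print(' centre',(R.T@(tt-t)).ravel().round(4),'normal',nrm.round(3),'elev %.1f az %.1f err %.2f'%(np.degrees(np.arcsin(nrm[2])),np.degrees(np.arctan2(nrm[1],nrm[0])),er[0]))
E
python3 -c "
from h import *
endpose('w6'); rem(.4756,-.3168,.2,15.9)"
```

```text
w6 quad [[356.0, 207.0], [360.0, 288.0], [274.0, 290.0], [276.0, 208.0]]
 centre [0.6874 0.0355 0.1651] normal [0.605 0.196 0.772] elev 50.5 az 18.0 err 0.53
 centre [0.6866 0.0352 0.1658] normal [0.2   0.035 0.979] elev 78.3 az 9.8 err 1.44
t 18.30 tcp [0.6682 0.03   0.1381] yaw 15.57 gap 0.0349 grip 68.4 F [ 0.43 -0.92 -6.62] T [ 0.078 -0.173  0.003] q6 73
rem units xyz [-9.283  9.413 -2.078] twist -0.05726548005574839
  after twist: -9.342 9.358 -2.063
```

```bash
python3 -m jog '[[0,-0.9,0,-0.9,0],[0,-0.9,0,-0.9,0],[0,0.9,0,0.9,0],[0,0.9,0,0.9,0],[0,-0.9,0,-0.9,0],[0,-0.9,0,-0.9,0],[0,0.9,0,0.9,0],[0,0.9,0,0.9,0],[0,-0.9,0,-0.9,0],[0,-0.9,0,-0.9,0]]' | tail -1
python3 -m jog '[[0,-0.2,0.9,0,0],[0,-0.2,0.9,0,0],[0,-0.2,0.9,0,0],[0,-0.2,0.9,0,0],[0,-0.2,0.9,0,0],[0,0,0.4,0,0],[0,0,0,0,0],[0,0,0,0,0],[0,0,0,0,0],[0,0,0,0,0]]'|tail -1
python3 - <<'E'
from h import *
d=grab('wrist','w7'); endpose('w7'); rem(.4756,-.3168,.2,15.9)
d=grab('scene','s7'); grab('top','t7')
cv2.imwrite('pics/m7.png',np.hstack([cv2.imread('pics/w7.png')[50:350,200:440], cv2.resize(cv2.imread('pics/s7.png')[100:250,200:330],None,fx=4,fy=2)]))
E
```

```text
grip_force: 69.4
grip_force: 69.5
w7 quad [[359.0, 223.0], [358.0, 305.0], [274.0, 304.0], [273.0, 224.0]]
 centre [ 0.6392 -0.129   0.2225] normal [0.131 0.038 0.991] elev 82.2 az 16.0 err 0.48
 centre [ 0.6408 -0.1285  0.2222] normal [0.74  0.202 0.641] elev 39.9 az 15.3 err 2.71
t 20.02 tcp [ 0.6261 -0.1331  0.1907] yaw 15.64 gap 0.0353 grip 69.5 F [ 0.1  -0.27 -6.09] T [-0.035  0.024  0.048] q6 58
rem units xyz [-6.481  4.543 -0.311] twist -0.04558928213892352
  after twist: -6.502 4.514 -0.31
```

View pics/m7.png

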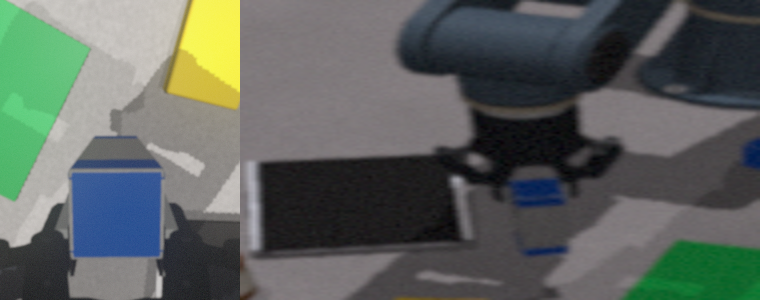

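```bash
sed -i 's/h=.0175/h=.0165/' h.py; python3 - <<'E'
from h import *
endpose('w7')
d=dict(np.load('pics/w7.npz')); R=cv2.Rodrigues(np.array(d['rvec'],float))[0]; t=np.array(d['tvec'],float).ravel(); print('cam',(-R.T@t).round(4),'axis',R[2].round(3),d['mtx'][0])
h=.018;O=np.array([[-h,h,0],[h,h,0],[h,-h,0],[-h,-h,0]])
_,rs,ts,e=cv2.solvePnPGeneric(O,np.array([[270,220.],[363,220],[362,308],[271,308]]),d['mtx'].astype(float),None,flags=cv2.SOLVEPNP_IPPE_SQUARE)
for r,tt in zip(rs,ts): print((R.T@(tt.ravel()-t)).round(4),(R.T@cv2.Rodrigues(r)[0][:,2]).round(3))
# heavy end in scene view
s=dict(np.load('pics/s7.npz')); hsv=cv2.cvtColor(s['pixels'],cv2.COLOR_RGB2HSV); m=cv2.inRange(hsv,(100,120,40),(130,255,255))
n,l,st,ce=cv2.connectedComponentsWithStats(m)
for i in range(1,n):
    if st[i,4]>8 and 250<ce[i][0]<300 and 180<ce[i][1]<240: print(st[i],ce[i])
# predicted pixels: vertical plane along tool through TCP; bottom-centre front face at various z
p=np.array([.6261,-.1331,.19]); 
for z in (.12,.11,.10,.09,.08): print(z,proj(s,[p[0]+.018,p[1],z]).round(1))
print(proj(s,[p[0]+.03,p[1],.24]),proj(s,[p[0]+.03,p[1],.22]))
E
```

```text
w7 quad [[359.0, 223.0], [358.0, 305.0], [274.0, 304.0], [273.0, 224.0]]
 centre [ 0.6426 -0.128   0.2288] normal [0.131 0.038 0.991] elev 82.2 az 16.0 err 0.48
 centre [ 0.6441 -0.1276  0.2286] normal [0.74  0.202 0.641] elev 39.9 az 15.3 err 2.71
cam [ 0.6987 -0.1123  0.3337] axis [-0.284 -0.079 -0.956] [302.12632773   0.         316.03581537]
[ 0.6422 -0.1283  0.228 ] [0.14  0.04  0.989]
[ 0.6439 -0.1278  0.2277] [0.732 0.207 0.649]
[267 189  14  14 153] [273.82352941 195.84313725]
[271 223  10   5  30] [275.53333333 225.1       ]
0.12 [[274.1 221.1]]
0.11 [[274.3 223.4]]
0.1 [[274.5 225.7]]
0.09 [[274.6 228. ]]
0.08 [[274.8 230.3]]
[[271.39646044 193.72588051]] [[271.77697112 198.99693725]]
```

```bash
python3 -m jog '[[0,-0.3,0.2,0,0],[0,-0.6,0.4,0,0],[0,-0.8,0.6,0,0],[0,-0.8,0.6,0,0],[0,-0.8,0.6,0,0],[0,-0.8,0.6,0,0],[0,-0.8,0.6,0,0],[0,-0.7,0.4,0,0],[0,-0.5,0.3,0,0],[0,-0.32,0.2,0,0]]' | tail -1
python3 -m jog '[[0,0,0,0.2,-0.05],[0,0,0,0.3,0],[0,0,0,0.3,0],[0,0,0,0.2,0],[0,0,0,0.1,0],[0,0,0,0,0],[0,0,0,0,0],[0,0,0,0,0],[0,0,0,0,0],[0,0,0,0,0]]'|tail -1
python3 - <<'E'
from h import *
d=grab('wrist','w8'); endpose('w8'); rem(.478,-.316,.150,15.9)
d=grab('scene','s8'); grab('top','t8')
cv2.imwrite('pics/m8.png',np.hstack([cv2.imread('pics/w8.png')[50:350,200:440], cv2.resize(cv2.imread('pics/s8.png')[120:240,170:300],None,fx=4,fy=2.5)]))
E
```

```text
grip_force: 69.4
grip_force: 69.3
w8 quad [[360.0, 224.0], [358.0, 305.0], [274.0, 305.0], [273.0, 224.0]]
 centre [ 0.4936 -0.3109  0.1966] normal [0.121 0.021 0.992] elev 83.0 az 9.7 err 0.23
 centre [ 0.4952 -0.3104  0.1964] normal [0.745 0.228 0.627] elev 38.8 az 17.0 err 2.96
t 21.83 tcp [ 0.4769 -0.316   0.1578] yaw 15.86 gap 0.0349 grip 69.3 F [-0.19 -0.49 -6.68] T [-0.006  0.03  -0.042] q6 36
rem units xyz [0.035 0.01  0.26 ] twist -0.0066416913266296625
  after twist: 0.035 0.011 0.26
```

View pics/m8.png

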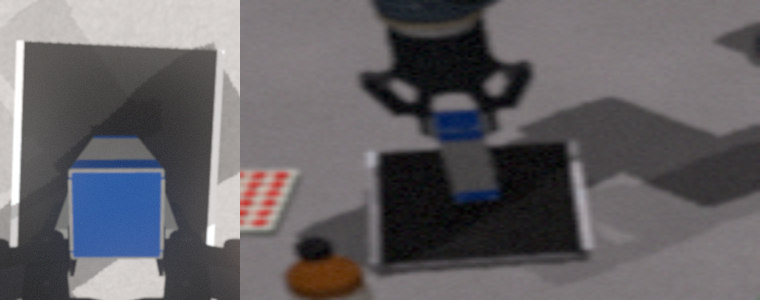

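Wrist and scene views: the canister hangs near plumb (83°) over the middle of the board, lined up with the board's sides. I'll descend slowly until contact.

```bash
python3 -m jog '[[0,0.03,0,0.08,0],[0,0,0,0.06,0],[0,0,0,0.04,0],[0,0,0,0.04,0],[0,0,0,0.03,0],[0,0,0,0.02,0],[0,0,0,0,0],[0,0,0,0,0],[0,0,0,0,0],[0,0,0,0,0]]'|grep -E 'eef|force'
python3 -m jog '[[0,0,0,0.03,0],[0,0,0,0.03,0],[0,0,0,0.03,0],[0,0,0,0,0],[0,0,0,0,0],[0,0,0,0,0],[0,0,0,0,0],[0,0,0,0,0],[0,0,0,0,0],[0,0,0,0,0]]'|grep -E 'eef|force'
python3 - <<'E'
from h import *
rem(.478,-.316,.150,15.9)
E
```

```text
eef_pos: [0.4777, -0.3157, 0.1495]
contact_force: [-0.2, -0.5, -7.1]
grip_force: 69.4
eef_pos: [0.4777, -0.3157, 0.1467]
contact_force: [0.3, 1.0, -4.2]
grip_force: 69.7
t 23.60 tcp [ 0.4777 -0.3157  0.1467] yaw 15.86 gap 0.0351 grip 69.7 F [ 0.35  1.02 -4.21] T [ 0.025  0.049 -0.014] q6 36
rem units xyz [ 0.008  0.013 -0.109] twist -0.007293730740656736
  after twist: 0.008 0.013 -0.109
```

```bash
python3 -m jog '[[0,0,0,0.08,0],[0,0.1,0,0.04,0],[0,0.1,0,0.03,0],[0,0.1,0,0.02,0],[0,0.1,0,0.02,0],[0,0.08,0,0.02,0],[0,0,0,0,0],[0,0,0,0,0],[0,0,0,0,0],[0,0,0,0,0]]'|grep -E 'eef|force'
python3 - <<'E'
from h import *
rem(.478,-.316,.150,15.9)
d=grab('wrist','w9'); endpose('w9')
E
```

```text
eef_pos: [0.4927, -0.3122, 0.1424]
contact_force: [0.2, 2.3, 10.5]
grip_force: 70.5
t 24.43 tcp [ 0.4927 -0.3122  0.1424] yaw 15.84 gap 0.0352 grip 70.5 F [ 0.2   2.27 10.55] T [ 0.751  0.025 -0.043] q6 37
rem units xyz [-0.507 -0.012 -0.256] twist -0.00979090538743872
  after twist: -0.507 -0.013 -0.254
w9 quad [[358.0, 217.0], [359.0, 300.0], [275.0, 302.0], [273.0, 218.0]]
 centre [ 0.5108 -0.3067  0.1794] normal [0.23  0.067 0.971] elev 76.1 az 16.2 err 0.19
 centre [ 0.5118 -0.3064  0.1791] normal [0.641 0.188 0.744] elev 48.1 az 16.3 err 1.96
```

The canister is now about square to the board (76° elevation, 75° wanted) and pressed with about 17 N. I'll ease off slightly and open.

```bash
python3 -m jog '[[0,0,0,-0.02,0],[0,0,0,-0.02,0],[0,0,0,0,0],[0,0,0,0,0],[0.42,0,0,0,0],[0.46,0,0,0,0],[0.55,0,0,0,0],[0.8,0,0,0,0],[1,0,0,0,0],[1,0,0,0,0]]'|grep -E 'eef|force|gap'
python3 -m jog '[[1,0,0,0,0],[1,0,0,0,0],[1,0,0,0,0],[1,0,0,0,0],[1,0,0,0,0],[1,0,0,0,0],[1,0,0,0,0],[1,0,0,0,0],[1,0,0,0,0],[1,0,0,0,0]]'|grep -E 'eef|force|gap'
python3 - <<'E'
from h import *
rem(.478,-.316,.150,15.9)
d=grab('wrist','w10'); endpose('w10')
E
```

```text
eef_pos: [0.4913, -0.3117, 0.1413]
contact_force: [-0.5, -0.2, 1.0]
finger_gap: 0.0806
grip_force: 0.0
eef_pos: [0.4915, -0.3117, 0.1416]
contact_force: [-0.5, 0.1, -0.4]
finger_gap: 0.0854
grip_force: 0.0
t 26.15 tcp [ 0.4915 -0.3117  0.1416] yaw 15.86 gap 0.0854 grip 0.0 F [-0.46  0.07 -0.44] T [-0.013  0.008  0.066] q6 37
rem units xyz [-0.472  0.014 -0.28 ] twist -0.0068739348768797415
  after twist: -0.472 0.014 -0.28
w10 quad [[363.0, 217.0], [363.0, 301.0], [279.0, 303.0], [277.0, 218.0]]
 centre [ 0.5103 -0.3078  0.1793] normal [0.262 0.048 0.964] elev 74.6 az 10.4 err 0.23
 centre [ 0.5113 -0.3074  0.1791] normal [0.616 0.232 0.753] elev 48.8 az 20.7 err 2.12
```

View pics/w10.png

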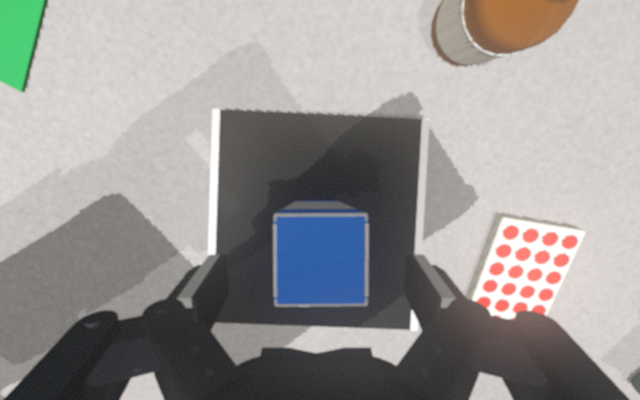

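It stands free and square (74.6°), with the fingers clear on both sides (end face at cols 273–368, pads at ~217 and ~412). I'll withdraw straight up and check.

```bash
python3 -m jog '[[1,0,0,-0.3,0],[1,0,0,-0.5,0],[1,0,0,-0.6,0],[1,0,0,-0.7,0],[1,0,0,-0.7,0],[1,0,0,-0.6,0],[1,0,0,-0.4,0],[1,0,0,-0.2,0],[1,0,0,0,0],[1,0,0,0,0]]'|grep -E 'eef|force|gap'
python3 - <<'E'
from h import *
d=grab('wrist','w11'); endpose('w11'); d=grab('scene','s11'); rem(.478,-.316,.150,15.9)
a=cv2.imread('pics/s0.png') if 0 else cv2.imread('pics/scene0.png'); b=cv2.imread('pics/s11.png')
cv2.imwrite('pics/m11.png',np.vstack([b[100:300,:]]))
E
```

```text
eef_pos: [0.4913, -0.3116, 0.2614]
contact_force: [-0.5, 1.6, -0.2]
finger_gap: 0.0851
grip_force: 0.0
w11 quad [[338.0, 163.0], [339.0, 204.0], [299.0, 205.0], [297.0, 165.0]]
 centre [ 0.5072 -0.3086  0.1653] normal [0.172 0.073 0.982] elev 79.2 az 23.1 err 0.16
 centre [ 0.5073 -0.3086  0.1653] normal [0.289 0.072 0.955] elev 72.7 az 13.9 err 0.26
t 27.13 tcp [ 0.4912 -0.3115  0.2606] yaw 15.86 gap 0.0855 grip 0.0 F [-0.07 -0.05 -0.34] T [ 0.005 -0.052  0.012] q6 37
rem units xyz [-0.46   0.03   3.688] twist -0.007298379687508397
  after twist: -0.463 0.025 3.688
```

View pics/m11.png

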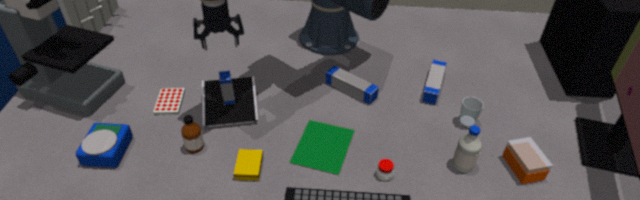

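The canister stands on the board at about (228,87) in the crop. The other things are where they were and the gripper is clear above, so I'm handing in.

```bash
python3 -c "
from cell import arm
print(arm.finish_job())"
```

```text
the job is handed in; nothing more can be done
None
```

The canister was lifted, laid flat on the mat and released, then stood heavy end down and square on the sloping board; the job is handed in at about 27 s, with no verdict returned.

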